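# Lock the soap loaf press with its R-clip

### The arm

A 7-joint arm with a two-finger parallel gripper is mounted at the origin on the work surface. World frame = base frame: x ahead of the robot, y to its left, z up, the work surface at z = 0. Lengths are in m, angles in rad, forces in N, time in s.
With the tool pointing down it reaches from about 0.4 to 0.9 m from the base axis. Payload 5.5 kg.
Tool frame: the origin (TCP) lies midway between the tips of the shut fingers; the grasp point (between the pads) lies 19 mm behind it; z points along the fingers, y is the line along which they close (so a half turn about z gives the same grasp; the last joint's range is limited). The gripper opens to 85 mm and grips with 20 to 120 N. Pads are 22 mm wide; open, the fingers measure 114 mm over their backs; the gripper's body (76 mm by 85 mm) begins 54 mm behind the grasp point. The pads swing forward as they close: fully open they stand 13 mm farther back than shut.
Start: joints at [1.591, 0.501, -0.427, 1.55, 0.221, 1.138, -0.21], TCP at [0.156, -0.631, 0.231] pointing down, gripper open.
Joint ranges: [-2.88, 2.88], [-0.31, 2.03], [-1.54, 1.56], [0.2, 2.42], [-1.41, 4.55], [0.19, 2.02], [-2.57, 2.57]. Speed limits (rad/s): [2.57, 2.57, 3.14, 3.14, 3.14, 3.14, 3.14].

### API

Orientations are given as a rotation vector (axis times angle).
In Python, from plant import robot, eyes, order gives the robot as it stands.
- The arm moves only by the shell command python3 -m creep 'ROWS' [OPENING] [FORCE]. ROWS is a JSON list of rows, 1 to 5 of them, each of 6 numbers: dx, dy, dz in m, then a rotation vector rx, ry, rz in rad; each row shifts and turns the commanded pose from where the row before left it, along the tool's axes as they then stand; what a row does not reach is not made up. A row lasts 1/12 s, in which the tool goes at most 0.0417 m and 0.125 rad, less where a joint would pass 70% of its speed; a pose out of reach is approached as far as the arm can. OPENING is the finger opening in m, set as the command begins (- or left out keeps the last). The fingers move at their own pace and stop on an object; FORCE is the grip in N (left out, the last holds). Time passes only in rows, so rows that do not move let the fingers close. It prints the time, the measured TCP pose, the force, the opening and the grip force at its end. Input that does not fit is refused with a message, and nothing moves.
- robot.sense(): the state, without advancing time (a new reading comes with each control period).
- eyes.grab_frame(name): name is "scene" or "top"; returns a dict with "img" (400x640x3 uint8, red, green, blue), "mtx" (3x3 intrinsics, pixels), "camera_from_world" (4x4, takes a point from world to camera coordinates). Camera axes: x right, y down, z forward; pixel columns grow to the right and rows downward; lengths in m; the calibration is good to about 2 mm. A picture is of the moment at which its call begins. There is no depth.
- order.finish_job(): hands the job in; it is judged then, once.
The state is a dict: "time": time; "joint_pos": joint angles; "joint_velocities": joint speeds; "joint_efforts": joint torques, N m; "ee_pos": TCP position; "ee_rot": TCP orientation; "force": force on the tool from outside, world axes, zero at the start; "wrist_torque": the same for the moment, N m; "gripper_width": finger opening in m; "grasp_force": force on a finger pad.
Only numpy, scipy, OpenCV 4.12 (cv2) and the standard library are available. Lean on these libraries where they do the work, as an engineer would, in place of code of your own. Each camera call takes 0.05 s, during which the arm holds its last target. There are 200 camera calls.

### The job

Lock this soap loaf press for setting: swing the clamp bar down over the upright post until it lies flat on the lid, then take the R-clip from the bench and push it home in the post, its straight leg right through the cross-hole and its bent leg ridden over the post and snapped round it. Let go of the clip and leave the bottle, the soaps and the scraper where they are.

Things in the scene. Friction and masses are not known exactly. Their poses are not given: they have to be found in the camera images.
- press: Steel bench press for soap loaves, fixed to the bench. Base 230 x 230 mm; mould box 220 (x) x 104 (y) mm, rim at z 93; white lid in it with a thrust block, top at z 110. At y = -85 mm an upright round post, 20 mm across, top at z 142; at y = +85 mm two hinge lugs, 56 mm over their outer faces, tops at z 126. Origin: centre of the base at bench height, z up. Turned by up to 0.35 rad either way.
- hole (a point): Centre of the cross-hole, on the post's axis, 124 mm above the bench: 18 mm below the post's top, 6 mm above the top face of the closed bar. The hole runs right through the post along the press's x, 7 mm wide and high; both mouths are eased, widening to 11 mm at the surface. Axes of the press.
- bar (a joint): Angle of the clamp bar in rad: 0 = level, lying on the lid's thrust block; grows as the bar is raised, up to 1.5; starts at 0.8 to 1.35. The hinge axis is the press's x axis. The hinge is stiff: the bar stays at any angle where it is left; moving it takes less than 5 N at its end.
- bar_hinge (a point): Point on the hinge axis at the middle of the bar's width and thickness, 114 mm above the bench, at y = +85 mm of the press. Its axes turn with the bar: x along the hinge, -y along the bar to its free end, z out of the bar's top face.
- bar_end (a point): Point in the middle of the bar's top face, 205 mm from the hinge axis; press here to swing the bar down. Flat steel bar, 36 mm wide, 8 mm thick, its round free end 230 mm from the hinge axis. From 154 to 185 mm it has a slot, 24 mm wide, that drops over the post; with the bar down the post stands 24 mm above its top face. Axes as bar_hinge.
- clip: R-clip of 5 mm steel wire, 107 mm long, 45 g, lying flat. Grip its coil, 24 mm across, 10 mm high, along y. The straight leg leaves the coil's -y side along +x: axis at y -9.5, z 2.5 mm, tip at x 94.5. The bent leg comes from the +y side into the same plane, bows round the post's place, narrows to a neck at x 57 (axes 6 mm apart), flares to x 71. Origin: centre of the coil's underside; z up.
- clip_tip (a point): Tip of the clip's straight leg, on its axis (rounded end). Axes of the clip.
- clip_seat (a point): Point on the straight leg's axis 45 mm in front of the coil's centre (clip x 45, y -9.5, z 2.5 mm): when the clip is home it is at the centre of the hole. Axes of the clip.
- clip_leg (a joint): Spring opening of the bent leg in rad: 0 = relaxed, 0.01 to 0.03 when home (the bow grips the post), about 0.09 as the neck rides over the post. Riding over takes a push of about 4 to 10 N, then the leg snaps in; beyond home the next bend wedges on the post.
- bottle: Amber bottle, 72 mm across, 190 mm high, standing left of the press; origin at the centre of its foot. A bystander.
- puck_a: Round yellow soap, 72 mm across, 30 mm high; origin at the centre of its underside. A bystander.
- puck_b: Round red-brown soap, 72 mm across, 30 mm high; origin at the centre of its underside. A bystander.
- scraper: Bench scraper lying flat: wooden grip 150 x 22 x 18 mm along its y, steel blade to +x, 111 mm overall; origin under the middle of the grip. A bystander.

How it is judged:
On the way, in this order (a step that is already met when the one before it is completed fails the run):
1. the clamp bar lies on the lid, over the post (value of joint bar below 0.04 rad), for 0.2 s.
2. the R-clip is home in the post's cross-hole (distance between clip_seat and hole below 0.006 m and angle between the x axis of clip and the x axis of hole, either way round below 0.3 rad and angle between the z axis of clip and the z axis of hole, either way round below 0.4 rad and value of joint clip_leg below 0.05 rad and value of joint bar below 0.04 rad), for 0.2 s.
At the end, for the whole second after the job is handed in: Bar down (below 0.04 rad). Clip in the post from either side: seat point within 6 mm of the hole centre, straight leg within 0.3 rad of the hole axis, flat within 0.4 rad, bent leg snapped round the post (below 0.05 rad), at rest, released. Bystanders moved less than 30 mm (all of step 2 and linear speed of clip below 0.02 m/s); the robot touches nothing.
It fails at once if the bottle, a soap or the scraper is moved by more than 30 mm (distance of any of bottle, puck_a, puck_b, scraper from where it was at the start of the episode above 0.03 m).
It also fails if it takes over 58 s, if anything falls off the work surface, if the arm or the gripper's body presses on something with over 40 N, if the wrist force passes 120 N, or if a joint passes its speed limit or range.

## Working session

There is one attempt and no reset: what is moved stays moved. The work goes in short steps, Python scripts to look and compute and a shell command to move; the robot and the scene stay as the last step left them, time stands still between calls to the robot, and variables do not carry over. Pictures are saved under pics/ and viewed, at most 10 in all, crops included, and the job is handed in when it is done.

```bash
ls; mkdir -p pics
cat > h.py <<'E'
import numpy as np, cv2
from plant import robot, eyes, order
from scipy.spatial.transform import Rotation as R
def cam(n):
    f=eyes.grab_frame(n); return f["img"],np.array(f["mtx"]),np.array(f["camera_from_world"])
def ray(px,K,T,z):
    d=T[:3,:3].T@np.linalg.inv(K)@np.array([px[0],px[1],1.]); o=-T[:3,:3].T@T[:3,3]
    return o+d*(z-o[2])/d[2]
def proj(p,K,T):
    c=T[:3,:3]@np.array(p)+T[:3,3]; q=K@c; return q[:2]/q[2]
E
python3 - <<'E'
from h import *
a=[]
for n in("scene","top"):
    i,K,T=cam(n); cv2.imwrite(f"pics/{n}0.png",i[:,:,::-1]); np.savez(n+"0.npz",i=i,K=K,T=T)
    print(n,K[0,0],K[:2,2],-T[:3,:3].T@T[:3,3],T[:3,:3].round(2).tolist())
s=robot.sense();print(s)
E
```

```text
pics
scene 379.6706434144678 [316.7278727  200.95329682] [ 1.142503   -0.08596402  0.90574183] [[0.15, 0.99, -0.0], [0.81, -0.12, -0.57], [-0.57, 0.08, -0.82]]
top 374.298327705832 [322.49918285 203.6835528 ] [0.51996244 0.01636076 1.13587927] [[-0.02, -1.0, 0.02], [-1.0, 0.02, -0.08], [0.08, -0.02, -1.0]]
{'time': 0.1, 'joint_pos': array([ 1.59118456,  0.50176286, -0.42681584,  1.55133123,  0.22082847,
        1.13828814, -0.21030529]), 'joint_velocities': array([-0.00099731, -0.00042829, -0.00047223, -0.00285086,  0.00210148,
       -0.00091038, -0.00073598]), 'joint_efforts': array([-1.17476704e-02, -5.70814133e+01, -5.83858073e+00, -2.81744421e+01,
        1.06566888e-02,  5.70845150e-03,  3.56481095e-06]), 'ee_pos': array([ 0.1560935 , -0.63034893,  0.23036422]), 'ee_rot': array([-3.11674759e+00, -3.80355671e-01,  2.56996057e-04]), 'force': array([-0.14608959,  0.80659097, -0.03148255]), 'wrist_torque': array([0.0023148 , 0.03396156, 0.03646183]), 'grasp_force': 0.0, 'gripper_width': 0.08534332003272968}
```

View pics/scene0.png

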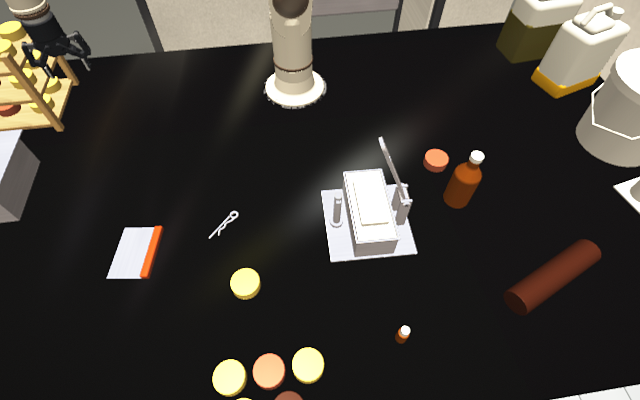

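View pics/top0.png

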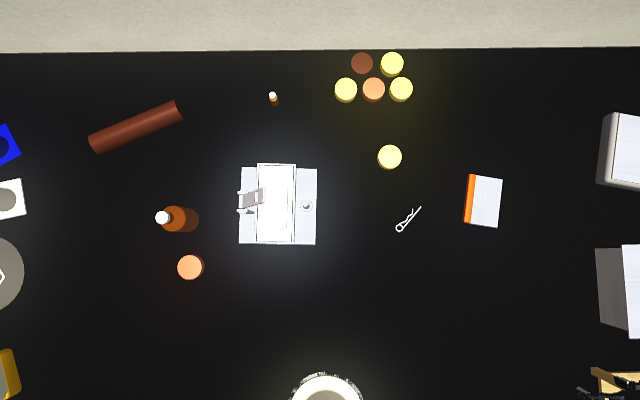

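Top view: the press is around (278,205), with the post at (307,207) and the raised bar end near (245,200). The clip's coil is at (400,228), with its legs running up and to the right to (421,206). The scene view agrees: clip coil (233,215), post (337,205), bar end (382,142).

Run:
```python
from h import *
ds={n:np.load(n+"0.npz") for n in("scene","top")}
def crop(n,x,y,w,h,s): return cv2.resize(ds[n]["i"][y:y+h,x:x+w],(w*s,h*s),interpolation=cv2.INTER_CUBIC)
a=np.zeros((600,800,3),np.uint8)
c=crop("top",230,155,95,95,4); a[:380,:380]=c
c=crop("top",388,198,44,42,9); a[:378,390:786]=c
c=crop("scene",315,130,105,55,4)[:,:400];a[380:600,:400]=c
c=crop("scene",200,204,45,40,5);a[380:580,410:635]=c
cv2.imwrite("pics/c1.png",a[:,:,::-1])
d=ds["top"];g=d["i"].min(2)
m=(g[198:240,388:432]>70).astype(np.uint8)
ys,xs=np.nonzero(m);print(len(xs))
P=np.array([ray((x+388,y+198),d["K"],d["T"],.0025)[:2] for x,y in zip(xs,ys)])
c=P.mean(0);u,s,v=np.linalg.svd(P-c);ax=v[0]*np.sign(v[0,0]);t=(P-c)@ax;print(c,ax,np.degrees(np.arctan2(ax[1],ax[0])),t.min(),t.max())
# plate
m=(g[150:255,230:325]>60).astype(np.uint8)
cs,_=cv2.findContours(m,cv2.RETR_EXTERNAL,cv2.CHAIN_APPROX_NONE);k=max(cs,key=cv2.contourArea);r=cv2.minAreaRect(k);print(r)
```

```text
149
[ 0.55567908 -0.25752632] [ 0.68978079 -0.72401828] -46.38724127850989 -0.04446264536720178 0.062061958309014564
((46.0, 58.5), (91.0, 80.0), 90.0)
```

View pics/c1.png

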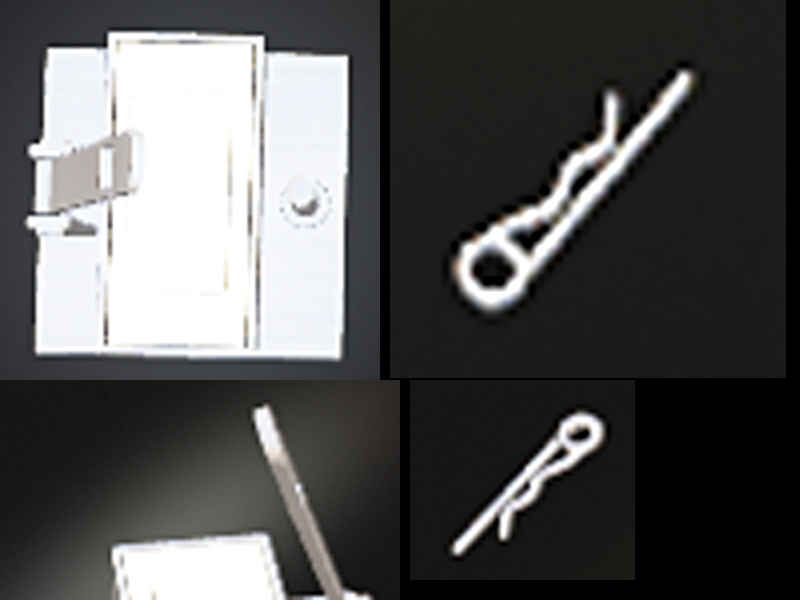

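Run:
```python
from h import *
d=np.load("top0.npz");K,T,g=d["K"],d["T"],d["i"]
e=np.load("scene0.npz");Ks,Ts=e["K"],e["T"]
cr=lambda x,y:(230+x/4-.4,155+y/4-.4)
C=[cr(48,48),cr(349,55),cr(341,358),cr(36,352)]
for z in(0,.01,.02):
    W=np.array([ray(c,K,T,z) for c in C]);print(z,[np.linalg.norm(W[i]-W[(i+1)%4]).round(4) for i in range(4)],W.mean(0).round(4))
# box rim
B=[cr(108,33),cr(263,37),cr(257,348),cr(105,345)]
W2=np.array([ray(c,K,T,.093) for c in B]);print("rim",W2.mean(0).round(4),[np.linalg.norm(W2[i]-W2[(i+1)%4]).round(4) for i in range(4)])
for W in (W,W2):
  # +y->-y edges (0->1, 3->2) along -y ; 3->0,2->1 along +x
  v=(W[0]-W[1])+(W[3]-W[2]);w=(W[0]-W[3])+(W[1]-W[2])
  print("yaw from y",np.arctan2(-v[0],v[1]),"from x",np.arctan2(w[1],w[0]))
# bar triangulation
def tri(pt,ps):
    P1=K@T[:3];P2=Ks@Ts[:3];h=cv2.triangulatePoints(P1,P2,np.array(pt,float),np.array(ps,float)).ravel();h=h[:3]/h[3];return h,proj(h,K,T)-pt,proj(h,Ks,Ts)-ps
print(tri(cr(139,160),(315+262/4,130+(408-380)/4)))
# clip
cl=lambda x,y:(388+(x-390)/9-.45,198+y/9-.45)
o=ray(cl(493,268),K,T,.005);t=ray(cl(687,75),K,T,.0025);print("coil",o,"tip",t,np.linalg.norm(t-o))
# scene estimates
sl=lambda x,y:(200+(x-410)/5-.4,204+(y-380)/5-.4)
o2=ray(sl(581,434),Ks,Ts,.005);t2=ray(sl(458,550),Ks,Ts,.0025);print("scene coil",o2,"tip",t2)
```

```text
0 [np.float64(0.2302), np.float64(0.2312), np.float64(0.2295), np.float64(0.2313)] [0.6084 0.1321 0.    ]
0.01 [np.float64(0.2282), np.float64(0.2291), np.float64(0.2274), np.float64(0.2293)] [0.6076 0.131  0.01  ]
0.02 [np.float64(0.2261), np.float64(0.2271), np.float64(0.2254), np.float64(0.2273)] [0.6068 0.13   0.02  ]
rim [0.6101 0.1298 0.093 ] [np.float64(0.1089), np.float64(0.2179), np.float64(0.105), np.float64(0.2183)]
yaw from y -0.03950482201439751 from x -0.04245373753148919
yaw from y -0.040742355974753126 from x -0.02350230910347879
(array([0.60576944, 0.12779997, 0.33309883]), array([-0.23704576, -0.05230594]), array([-0.24263791,  0.00726073]))
coil [ 0.53402071 -0.23309066  0.005     ] tip [ 0.59804113 -0.30188609  0.0025    ] 0.09400891000943544
scene coil [ 0.53156979 -0.23193225  0.005     ] tip [ 0.59562567 -0.30028266  0.0025    ]
```

```bash
cat >> h.py <<'E'
def to(p,yaw=None,s=None):
    s=s or robot.sense();M=R.from_rotvec(s["ee_rot"]).as_matrix()
    d=M.T@(np.array(p)-s["ee_pos"])
    cy=np.arctan2(M[1,0],M[0,0])
    if yaw is None: yaw=cy
    Rt=R.from_euler("z",yaw)*R.from_euler("x",np.pi)
    rv=(R.from_matrix(M).inv()*Rt).as_rotvec()
    print("t",round(s["time"],2),"pos",s["ee_pos"].round(4),"yaw",round(cy,3),"dtool",d.round(4),"rot",rv.round(3),"F",s["force"].round(1),"w",round(s["gripper_width"],4))
PC=np.array([.608,.131]);PY=-.038
def press(x,y,z,c=None,yaw=None):
    c=PC if c is None else c; yaw=PY if yaw is None else yaw
    return np.array([c[0]+x*np.cos(yaw)-y*np.sin(yaw),c[1]+x*np.sin(yaw)+y*np.cos(yaw),z])
E
python3 -m creep '[[0,0,-0.03,0,0,0.07],[0,0,-0.03,0,0,0.07],[0,0,-0.03,0,0,0.07],[0,0,-0.03,0,0,0.07]]' 0
python3 - <<'E'
from h import *
to([.45,-.3,.36],PY); to(press(-.13,.075,.36),PY)
E
```

```text
time: 0.43
ee_pos: [0.1562, -0.6304, 0.3519]
ee_rot: [-3.139, 0.064, 0.0]
force: [-0.9, -0.1, -0.0]
gripper_width: 0.0385
grasp_force: 0.0
t 0.43 pos [ 0.1562 -0.6304  0.3519] yaw -0.041 dtool [ 0.2802 -0.3421 -0.0076] rot [-0.001  0.    -0.003] F [-0.9 -0.1 -0. ] w 0.0385
t 0.43 pos [ 0.1562 -0.6304  0.3519] yaw -0.041 dtool [ 0.2904 -0.8538 -0.0069] rot [-0.001  0.    -0.003] F [-0.9 -0.1 -0. ] w 0.0385
```

```bash
python3 -m creep '[[0.028,-0.03,0,0,0,0],[0.028,-0.03,0,0,0,0],[0.028,-0.03,0,0,0,0],[0.028,-0.03,0,0,0,0],[0.028,-0.03,0,0,0,0]]' >/dev/null
python3 -m creep '[[0.028,-0.03,0,0,0,0],[0.028,-0.03,0,0,0,0],[0.028,-0.03,0,0,0,0],[0.028,-0.03,0,0,0,0],[0.028,-0.03,0,0,0,0]]'
python3 -m creep '[[0,-0.04,0,0,0,0],[0,-0.04,0,0,0,0],[0,-0.04,0,0,0,0],[0,-0.04,0,0,0,0],[0,-0.04,0,0,0,0]]'
python3 - <<'E'
from h import *
to(press(-.13,.075,.36),PY)
E
```

```text
time: 1.27
ee_pos: [0.4481, -0.3398, 0.3511]
ee_rot: [3.141, -0.059, -0.001]
force: [0.5, -1.7, 0.4]
gripper_width: 0.0002
grasp_force: 0.0
time: 1.68
ee_pos: [0.4541, -0.1396, 0.3509]
ee_rot: [3.141, -0.058, -0.001]
force: [0.9, 0.2, 0.2]
gripper_width: -0.0
grasp_force: 0.0
t 1.68 pos [ 0.4541 -0.1396  0.3509] yaw -0.037 dtool [ 0.0138 -0.3513 -0.0091] rot [0.    0.001 0.001] F [0.9 0.2 0.2] w -0.0
```

```bash
python3 -m creep '[[0,-0.04,0,0,0,0],[0,-0.04,0,0,0,0],[0,-0.04,0,0,0,0],[0,-0.04,0,0,0,0],[0,-0.04,0,0,0,0]]' >/dev/null
python3 -m creep '[[0,-0.038,0,0,0,0],[0,-0.038,0,0,0,0],[0,-0.038,0,0,0,0],[0,-0.038,0,0,0,0]]'
python3 - <<'E'
from h import *
to(press(0,.075,.30),PY)
E
```

```text
time: 2.43
ee_pos: [0.4674, 0.2115, 0.3512]
ee_rot: [3.14, -0.059, 0.0]
force: [0.7, -0.3, 0.8]
gripper_width: 0.0001
grasp_force: 0.0
t 2.43 pos [0.4674 0.2115 0.3512] yaw -0.038 dtool [1.436e-01 1.000e-04 5.120e-02] rot [ 0.001 -0.     0.   ] F [ 0.7 -0.3  0.8] w 0.0001
```

```bash
python3 -m creep '[[0.036,0,0.012,0,0,0],[0.036,0,0.012,0,0,0],[0.036,0,0.012,0,0,0],[0.036,0,0.012,0,0,0],[0,0,0,0,0,0]]'
python3 - <<'E'
from h import *
to(press(0,.04,.30),PY)
i,K,T=cam("scene");j,_,_=cam("top")
a=np.hstack([cv2.resize(i[80:270,290:490],(400,380)),cv2.resize(j[130:260,200:340],(400,371))[:371] if 0 else cv2.resize(j[120:264,200:352],(400,380))])
cv2.imwrite("pics/b1.png",a[:,:,::-1])
E
```

```text
time: 2.85
ee_pos: [0.6163, 0.2008, 0.2963]
ee_rot: [3.14, -0.068, -0.01]
force: [-0.2, -1.4, -1.1]
gripper_width: 0.0
grasp_force: 0.0
t 2.85 pos [0.6163 0.2008 0.2963] yaw -0.043 dtool [-0.0055  0.0301 -0.0037] rot [ 0.001  0.006 -0.005] F [-0.2 -1.4 -1.1] w 0.0
```

View pics/b1.png

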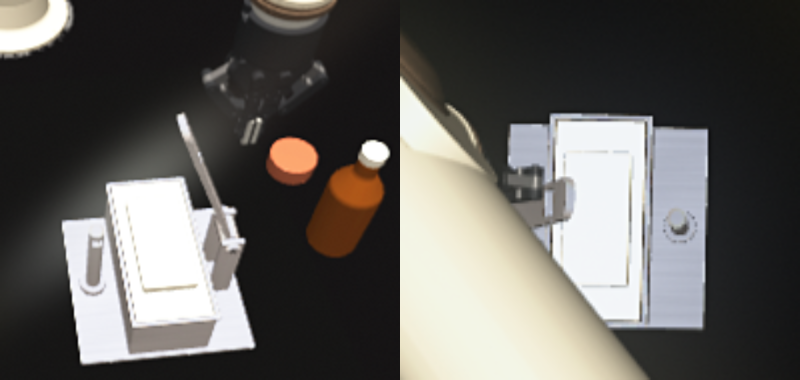

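```bash
python3 -m creep '[[-0.007,0.023,-0.005,0,0,0.005],[0,0.022,-0.005,0,0,0],[0,0.017,0.0075,0,0,0],[0,0.018,0.011,0,0,0],[0,0.018,0.011,0,0,0]]'
python3 - <<'E'
from h import *
to(press(0,-.0615,.249),PY)
E
```

```text
time: 3.37
ee_pos: [0.6003, 0.1079, 0.2859]
ee_rot: [-3.141, 0.063, -0.006]
force: [1.2, 1.1, 0.1]
gripper_width: -0.0001
grasp_force: 0.8
t 3.37 pos [0.6003 0.1079 0.2859] yaw -0.04 dtool [0.0068 0.0381 0.0369] rot [-0.    -0.004 -0.002] F [1.2 1.1 0.1] w -0.0001
```

```bash
python3 -m creep '[[0.006,0.017,0.015,0,0,0],[0,0.016,0.015,0,0,0],[0,0.013,0.0166,0,0,0],[0,0.013,0.0166,0,0,0],[0,0.01,0.019,0,0,0]]'
python3 - <<'E'
from h import *
to(press(0,-.106,.1784),PY)
i,K,T=cam("scene")
cv2.imwrite("pics/b2.png",cv2.resize(i[100:270,280:480],None,fx=2.5,fy=2.5)[:,:,::-1])
E
```

```text
time: 3.78
ee_pos: [0.6038, 0.0368, 0.2018]
ee_rot: [3.14, -0.067, 0.003]
force: [0.8, -0.7, 1.5]
gripper_width: -0.0001
grasp_force: 0.6
t 3.78 pos [0.6038 0.0368 0.2018] yaw -0.042 dtool [0.0006 0.0117 0.0234] rot [ 0.001 -0.002 -0.004] F [ 0.8 -0.7  1.5] w -0.0001
```

View pics/b2.png

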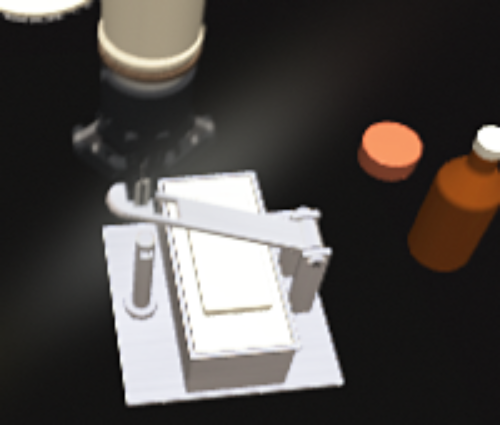

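The bar has swung down with the fingertips riding on its end, at about (145,195) in this crop, so I'll carry on down.

```bash
python3 -m creep '[[0,0.012,0.024,0,0,0],[0,0.009,0.029,0,0,0],[0,0.004,0.02,0,0,0],[0,0.002,0.006,0,0,0],[0,0,0,0,0,0]]'
python3 - <<'E'
from h import *
to(press(0,-.120,.118),PY)
E
```

```text
time: 4.25
ee_pos: [0.6012, 0.0106, 0.1214]
ee_rot: [3.141, -0.066, -0.005]
force: [-0.0, -0.7, 0.2]
gripper_width: 0.0001
grasp_force: 0.0
t 4.25 pos [0.6012 0.0106 0.1214] yaw -0.042 dtool [ 0.0022 -0.0006  0.0034] rot [ 0.     0.003 -0.004] F [-0.  -0.7  0.2] w 0.0001
```

```bash
python3 -m creep '[[0,0,0.0025,0,0,0],[0,0,0.002,0,0,0],[0,0,0.001,0,0,0],[0,0,0,0,0,0]]' 
python3 -m creep '[[0,0,0.001,0,0,0],[0,0,0.001,0,0,0],[0,0,0,0,0,0]]'
```

```text
time: 4.58
ee_pos: [0.6034, 0.0116, 0.1182]
ee_rot: [-3.141, 0.065, -0.003]
force: [0.7, 0.3, 0.4]
gripper_width: 0.0001
grasp_force: 0.3
time: 4.83
ee_pos: [0.6035, 0.0116, 0.118]
ee_rot: [3.14, -0.066, 0.003]
force: [-5.1, -0.3, 16.2]
gripper_width: -0.0002
grasp_force: 7.9
```

```bash
python3 -m creep '[[0,0,0,0,0,0],[0,0,-0.04,0,0,0],[0,0,-0.04,0,0,0],[-0.01,0.038,0,0,0,0],[-0.01,0.038,0,0,0,0]]' 
python3 -m creep '[[-0.01,0.038,0,0,0,0],[-0.01,0.038,0,0,0,0],[-0.01,0.038,0,0,0,0],[-0.01,0.038,0,0,0,0],[0,0,0,0,0,0.12]]' 0.06
python3 -m creep '[[0,0,0.01,0,0,0.12],[0,0,0.01,0,0,0.12],[0,0,0.01,0,0,0.12],[0,0,0.01,0,0,0.12],[0,0,0,0,0,0.08]]'
python3 - <<'E'
from h import *
to([.5328,-.2325,.10],-.72)
for n in("scene","top"):
    i,K,T=cam(n);np.savez(n+"1.npz",i=i,K=K,T=T)
    if n=="top": a=cv2.resize(i[155:250,230:325],(475,475),interpolation=2)
    else: b=cv2.resize(i[170:265,310:375],(325,475),interpolation=2)
cv2.imwrite("pics/p1.png",np.hstack([a,b])[:,:,::-1])
E
```

```text
time: 5.25
ee_pos: [0.582, -0.0611, 0.1991]
ee_rot: [-3.141, 0.055, -0.012]
force: [-0.5, -1.3, -1.0]
gripper_width: 0.0002
grasp_force: 0.0
time: 5.67
ee_pos: [0.5291, -0.2262, 0.1945]
ee_rot: [3.124, -0.271, -0.004]
force: [-1.1, -1.5, -0.9]
gripper_width: 0.0596
grasp_force: 0.0
time: 6.08
ee_pos: [0.5318, -0.2141, 0.1537]
ee_rot: [2.936, -1.119, -0.004]
force: [-0.5, 0.6, 0.2]
gripper_width: 0.0599
grasp_force: 0.0
t 6.08 pos [ 0.5318 -0.2141  0.1537] yaw -0.728 dtool [0.0131 0.013  0.0536] rot [ 0.001  0.002 -0.008] F [-0.5  0.6  0.2] w 0.0599
```

View pics/p1.png

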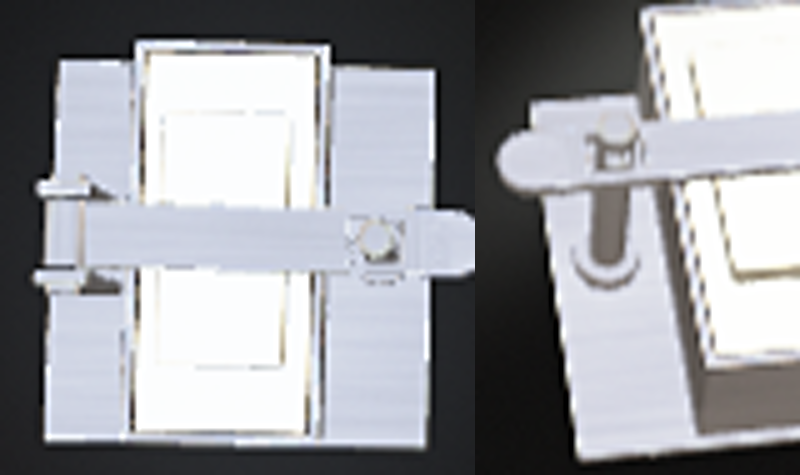

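The bar now lies flat with the post through its slot. The post's top centre is at crop (377,238) in the top view, which is pixel (305,202.2), and at crop (617,126) in the scene view, which is pixel (338,194.8).

Run:
```python
from h import *
d=np.load("top1.npz");K,T=d["K"],d["T"];e=np.load("scene1.npz");Ks,Ts=e["K"],e["T"]
print(ray((305,202.2),K,T,.142),ray((338,194.8),Ks,Ts,.142),press(0,-.085,.142))
# clip again, coil from hole centre, both views
for n,(x,y,w,h) in (("top",(388,198,44,42)),("scene",(200,200,45,44))):
    f=np.load(n+"0.npz");g=f["i"][y:y+h,x:x+w].min(2)
    m=cv2.resize(g,None,fx=8,fy=8,interpolation=cv2.INTER_CUBIC)>75
    cs,hi=cv2.findContours(m.astype(np.uint8),cv2.RETR_CCOMP,cv2.CHAIN_APPROX_NONE)
    for c,q in zip(cs,hi[0]):
        if q[3]>=0 and cv2.contourArea(c)>150:
            M=cv2.moments(c);u=((M["m10"]/M["m00"]+.5)/8-.5+x,(M["m01"]/M["m00"]+.5)/8-.5+y);print(n,cv2.contourArea(c),u,ray(u,f["K"],f["T"],.005))
    o=max(cs,key=len)[:,0,:];W=np.array([ray(((a+.5)/8-.5+x,(b+.5)/8-.5+y),f["K"],f["T"],.0025)[:2] for a,b in o])
    k=np.argmax((W-[.533,-.2325])@[.67,-.74]);print("tip end",W[k])
to([.5328,-.2325,.03],-.72)
```

```text
[0.60381224 0.04585325 0.142     ] [0.60438915 0.04740658 0.142     ] [0.60477078 0.04606136 0.142     ]
top 871.5 (398.88973752151463, 227.5504518072289) [ 0.53335457 -0.23274904  0.005     ]
top 516.5 (403.4029323975476, 223.63240158115522) [ 0.54493396 -0.24688034  0.005     ]
top 377.0 (409.15406719717066, 217.39754641909815) [ 0.56348976 -0.26507146  0.005     ]
tip end [ 0.59861138 -0.30347921]
scene 194.5 (222.22145458440446, 225.38394387317908) [ 0.56330841 -0.26451407  0.005     ]
scene 387.5 (229.0946505376344, 218.67970430107528) [ 0.54400342 -0.24531637  0.005     ]
scene 447.0 (233.62201715137957, 214.49561894108874) [ 0.53181926 -0.23243699  0.005     ]
tip end [ 0.59790135 -0.3026326 ]
t 6.18 pos [ 0.533  -0.2141  0.1552] yaw -0.722 dtool [0.0121 0.0139 0.1252] rot [ 0.     0.    -0.002] F [0.4 0.5 0.8] w 0.0599
```

```bash
python3 -m creep '[[0.006,0.007,0.03,0,0,0],[0.006,0.007,0.03,0,0,0],[0,0,0.03,0,0,0],[0,0,0.03,0,0,0],[0,0,0,0,0,0]]' 0.045
python3 - <<'E'
from h import *
to([.5328,-.2326,.004],-.72)
E
```

```text
time: 6.6
ee_pos: [0.5289, -0.2317, 0.0303]
ee_rot: [-2.94, 1.106, 0.013]
force: [-1.4, 0.2, 0.4]
gripper_width: 0.0449
grasp_force: 0.0
t 6.6 pos [ 0.5289 -0.2317  0.0303] yaw -0.72 dtool [ 0.0037 -0.002   0.0262] rot [0.002 0.008 0.   ] F [-1.4  0.2  0.4] w 0.0449
```

```bash
python3 -m creep '[[0,0,0.01,0,0,0],[0,0,0.01,0,0,0],[0,0,0,0,0,0],[0,0,0,0,0,0]]'
python3 - <<'E'
from h import *
to([.5328,-.2326,.0035],-.72)
E
```

```text
time: 6.93
ee_pos: [0.5335, -0.2329, 0.016]
ee_rot: [2.939, -1.109, 0.002]
force: [0.4, -0.2, 0.6]
gripper_width: 0.0451
grasp_force: 0.0
t 6.93 pos [ 0.5335 -0.2329  0.016 ] yaw -0.722 dtool [-0.0008  0.0002  0.0125] rot [-0.    -0.001 -0.002] F [ 0.4 -0.2  0.6] w 0.0451
```

```bash
python3 -m creep '[[-0.0005,0,0.006,0,0,0],[0,0,0.006,0,0,0],[0,0,0,0,0,0],[0,0,0,0,0,0]]'
python3 -m creep '[[0,0,0,0,0,0],[0,0,0,0,0,0],[0,0,0,0,0,0],[0,0,0,0,0,0],[0,0,0,0,0,0]]' 0.01 60
python3 - <<'E'
from h import *
to([.5328,-.2326,.0035],-.72)
E
```

```text
time: 7.27
ee_pos: [0.5322, -0.2324, 0.003]
ee_rot: [2.939, -1.11, -0.001]
force: [0.5, 0.0, 0.3]
gripper_width: 0.0451
grasp_force: 0.0
time: 7.68
ee_pos: [0.5327, -0.2325, 0.0037]
ee_rot: [2.939, -1.11, 0.001]
force: [-2.2, -0.2, 5.9]
gripper_width: 0.0208
grasp_force: 58.6
t 7.68 pos [ 0.5327 -0.2325  0.0037] yaw -0.722 dtool [0.0002 0.     0.0002] rot [-0.    -0.001 -0.002] F [-2.2 -0.2  5.9] w 0.0208
```

```bash
python3 -m creep '[[0,0,-0.02,0,0,0],[0,0,-0.035,0,0,0],[0,0,-0.035,0,0,0],[0,0,-0.035,0,0,0],[0,0,-0.03,0,0,-0.05]]'
python3 -m creep '[[0,0,0,0,0,-0.12],[0,0,0,0,0,-0.12],[0,0,0,0,0,-0.12],[0,0,0,0,0,-0.12],[0,0,0,0,0,-0.12]]'
python3 - <<'E'
from h import *
PC=np.array([.6043,.0463])-(press(0,-.085,0)-press(0,0,0))[:2];print(PC)
to(press(-.135,-.0755,.15,PC),PY)
E
```

```text
time: 8.1
ee_pos: [0.5328, -0.2324, 0.1602]
ee_rot: [-2.966, 1.036, -0.002]
force: [-0.2, -0.8, 0.1]
gripper_width: 0.0205
grasp_force: 58.5
time: 8.52
ee_pos: [0.5322, -0.2326, 0.1581]
ee_rot: [3.14, -0.104, 0.0]
force: [0.5, -0.8, -0.1]
gripper_width: 0.0206
grasp_force: 58.4
[0.60752922 0.13123864]
t 8.52 pos [ 0.5322 -0.2326  0.1581] yaw -0.066 dtool [-0.0818 -0.2888  0.008 ] rot [ 0.    -0.    -0.028] F [ 0.5 -0.8 -0.1] w 0.0206
```

```bash
python3 -m creep '[[-0.01,-0.036,0,0,0,-0.028],[-0.01,-0.036,0,0,0,0],[-0.01,-0.036,0,0,0,0],[-0.01,-0.036,0,0,0,0],[-0.01,-0.036,0,0,0,0]]' >/dev/null
python3 -m creep '[[-0.01,-0.036,0,0,0,0],[-0.01,-0.036,0,0,0,0],[-0.01,-0.036,0,0,0,0],[0,0,0,0,0,0],[0,0,0,0,0,0]]'
python3 - <<'E'
from h import *
PC=np.array([.6075,.1312])
to(press(-.135,-.0755,.15,PC),PY)
for n in("scene","top"):
    i,K,T=cam(n);np.savez(n+"2.npz",i=i,K=K,T=T)
    u=proj([.56,.05,.14],K,T).astype(int);print(n,u)
    c=i[u[1]-50:u[1]+50,u[0]-40:u[0]+40];c=cv2.resize(c,(400,500),interpolation=2)
    a=c if n=="scene" else np.hstack([a,c])
cv2.imwrite("pics/p2.png",a[:,:,::-1])
E
```

```text
time: 9.35
ee_pos: [0.4657, 0.0616, 0.1584]
ee_rot: [-3.141, 0.06, -0.001]
force: [-0.4, -1.1, 0.2]
gripper_width: 0.0208
grasp_force: 58.5
t 9.35 pos [0.4657 0.0616 0.1584] yaw -0.038 dtool [0.0041 0.0005 0.0084] rot [-0.    -0.001 -0.   ] F [-0.4 -1.1  0.2] w 0.0208
scene [335 181]
top [303 218]
```

View pics/p2.png

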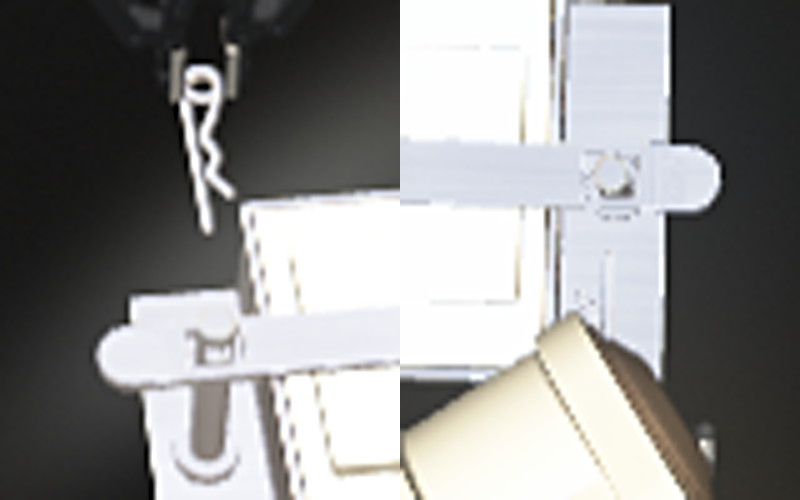

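The clip is held by its coil, level, with the legs pointing at the post. Its tip is at scene crop (209,232), pixel (336.4,177), and top crop (610,250), pixel (304.6,217.6). I'll triangulate the tip.

Run:
```python
from h import *
d=np.load("top2.npz");K,T=d["K"],d["T"];e=np.load("scene2.npz");Ks,Ts=e["K"],e["T"]
def tri(pt,ps):
    h=cv2.triangulatePoints(K@T[:3],Ks@Ts[:3],np.array(pt,float),np.array(ps,float)).ravel();h=h[:3]/h[3];return h,proj(h,K,T)-pt,proj(h,Ks,Ts)-ps
print("tip",tri((304.6,217.6),(336.4,176.8)))
print("post",tri((305.1,202),(338,194.8)))
p=robot.sense()["ee_pos"];Rz=R.from_euler("z",-.038).as_matrix();exp=p+Rz@[.0945,-.0095,-.0012]
print("expected tip",exp,proj(exp,K,T),proj(exp,Ks,Ts))
# legs direction: straight leg in scene: crop (183,105)->(209,232)
q=[(295+x/5-.4,131+y/5-.4) for x,y in((185,110),(209,232))]
W=[ray(u,Ks,Ts,exp[2]) for u in q];print(W,np.arctan2(*(W[1]-W[0])[[1,0]]))
```

```text
tip (array([0.56229418, 0.04853088, 0.16109457]), array([-0.61061747, -0.10384545]), array([-0.62546849, -0.00372869]))
post (array([0.60448419, 0.0464699 , 0.14232524]), array([-0.33941914, -0.05757372]), array([-0.35886859, -0.00083792]))
expected tip [0.56043538 0.04527664 0.15679331] [305.30098967 218.25429754] [334.30024293 177.44192896]
[array([0.47699755, 0.05275708, 0.15679331]), array([0.55982001, 0.05074939, 0.15679331])] -0.024236143088930094
```

```bash
python3 -m creep '[[0.009,0,0.008,0,0,0],[0.009,0,0.008,0,0,0],[0.009,0,0.008,0,0,0],[0,0,0,0,0,0],[0,0,0,0,0,0]]'
python3 - <<'E'
from h import *
PC=np.array([.6075,.1312]);to(press(-.045,-.0755,.1252,PC),PY)
print(robot.sense()["wrist_torque"].round(3))
for n in("scene","top"):
    i,K,T=cam(n);np.savez(n+"3.npz",i=i,K=K,T=T)
    u=proj([.59,.047,.13],K,T).astype(int);print(n,u)
    c=i[u[1]-30:u[1]+30,u[0]-24:u[0]+24];c=cv2.resize(c,(400,500),interpolation=2)
    a=c if n=="scene" else np.hstack([a,c])
cv2.imwrite("pics/p3.png",a[:,:,::-1])
E
```

```text
time: 9.87
ee_pos: [0.4931, 0.0564, 0.1335]
ee_rot: [-3.14, 0.074, 0.003]
force: [-0.7, 0.7, 0.0]
gripper_width: 0.0203
grasp_force: 58.5
t 9.87 pos [0.4931 0.0564 0.1335] yaw -0.047 dtool [ 0.0665 -0.0042  0.0082] rot [-0.     0.002 -0.009] F [-0.7  0.7  0. ] w 0.0203
[0.02  0.032 0.013]
scene [336 193]
top [304 207]
```

View pics/p3.png

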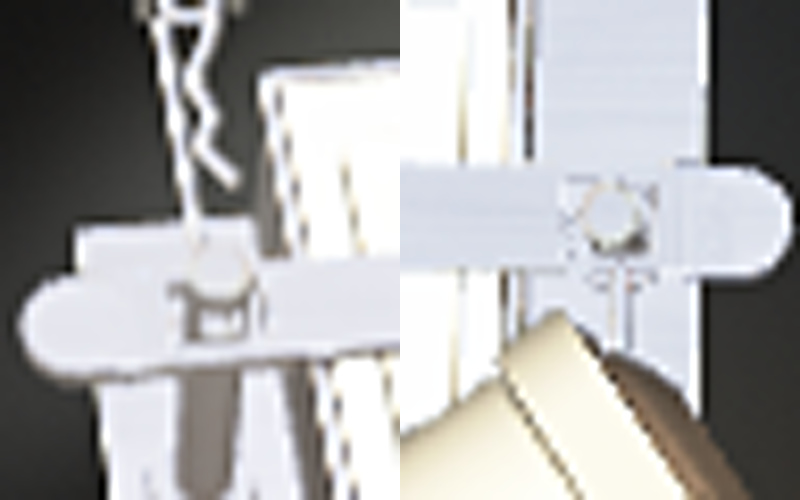

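The leg now sits about 1 px to -y of the post axis in the top view (crop 620 against 612), which matches the measured 4 mm offset in y. I'll let the arm settle and re-check.

```bash
python3 -m creep '[[0,0,0,0,0,0],[0,0,0,0,0,0],[0,0,0,0,0,0]]'
python3 - <<'E'
from h import *
PC=np.array([.6075,.1312]);to(press(-.045,-.0755,.1252,PC),PY)
E
python3 -m creep '[[0,0,0,0,0,0]]'
```

```text
time: 10.22
ee_pos: [0.4932, 0.0576, 0.1345]
ee_rot: [3.14, -0.069, 0.001]
force: [-0.3, 0.0, -0.8]
gripper_width: 0.0207
grasp_force: 58.5
t 10.22 pos [0.4932 0.0576 0.1345] yaw -0.044 dtool [ 0.0664 -0.0028  0.0093] rot [ 0.    -0.001 -0.006] F [-0.3  0.  -0.8] w 0.0207
time: 10.3
ee_pos: [0.4932, 0.0577, 0.1344]
ee_rot: [3.141, -0.069, 0.001]
force: [-0.2, 0.4, -1.2]
gripper_width: 0.0204
grasp_force: 58.5
```

```bash
python3 -m creep '[[0,-0.0026,0.002,0,0,-0.006],[0,0,0,0,0,0],[0,0,0,0,0,0]]'
for i in 1; do python3 -c "
from h import *
PC=np.array([.6075,.1312]);to(press(-.045,-.0755,.1252,PC),PY);print(robot.sense()['wrist_torque'].round(3))"; done
python3 -m creep '[[0,0,0.0015,0,0,0],[0,0,0.0015,0,0,0],[0,0,0,0,0,0]]'
python3 -c "
from h import *
PC=np.array([.6075,.1312]);to(press(-.045,-.0755,.1252,PC),PY);print(robot.sense()['wrist_torque'].round(3))"
```

```text
time: 10.55
ee_pos: [0.4932, 0.0607, 0.132]
ee_rot: [-3.141, 0.059, 0.0]
force: [-0.2, 0.1, -1.3]
gripper_width: 0.0208
grasp_force: 58.5
t 10.55 pos [0.4932 0.0607 0.132 ] yaw -0.038 dtool [0.0665 0.0007 0.0068] rot [-0.  0.  0.] F [-0.2  0.1 -1.3] w 0.0208
[-0.008 -0.018 -0.043]
time: 10.8
ee_pos: [0.4931, 0.0603, 0.1287]
ee_rot: [3.141, -0.06, -0.001]
force: [-0.3, -0.3, -0.8]
gripper_width: 0.0206
grasp_force: 58.5
t 10.8 pos [0.4931 0.0603 0.1287] yaw -0.038 dtool [0.0667 0.0003 0.0035] rot [ 0.     0.001 -0.   ] F [-0.3 -0.3 -0.8] w 0.0206
[0.031 0.049 0.003]
```

```bash
S="from h import *
s=robot.sense();print(s['ee_pos'].round(4),s['force'].round(2),s['wrist_torque'].round(3))"
python3 -m creep '[[0,0,0.0015,0,0,0],[0,0,0.0015,0,0,0],[0,0,0,0,0,0],[0,0,0,0,0,0]]' >/dev/null; python3 -c "$S"
python3 -m creep '[[0,0,0.001,0,0,0],[0,0,0.001,0,0,0],[0,0,0,0,0,0],[0,0,0,0,0,0]]' >/dev/null; python3 -c "$S"
python3 -m creep '[[0,0,0.001,0,0,0],[0,0,0,0,0,0],[0,0,0,0,0,0]]' >/dev/null; python3 -c "$S"
```

```text
[0.4932 0.0604 0.126 ] [-0.38  0.43 -0.58] [0.024 0.056 0.036]
[0.4933 0.0604 0.1241] [-0.35  0.63 -0.83] [ 0.026  0.029 -0.041]
[0.4933 0.0604 0.1231] [0.2  0.74 0.32] [-0.043  0.009 -0.074]
```

```bash
S="from h import *
s=robot.sense();print(s['ee_pos'].round(4),s['force'].round(2),s['wrist_torque'].round(3))"
python3 -m creep '[[0,0,0.001,0,0,0],[0,0,0,0,0,0],[0,0,0,0,0,0]]' >/dev/null; python3 -c "$S"
python3 -m creep '[[0,0,0.001,0,0,0],[0,0,0,0,0,0],[0,0,0,0,0,0]]' >/dev/null; python3 -c "$S"
python3 -m creep '[[0,0,0.001,0,0,0],[0,0,0,0,0,0],[0,0,0,0,0,0]]' >/dev/null; python3 -c "$S"
```

```text
[0.4933 0.0604 0.1221] [ 0.38  0.4  -0.77] [-0.06  -0.032 -0.007]
[0.4934 0.0604 0.1211] [ 0.16  0.18 -0.25] [ 0.021 -0.025  0.013]
[0.4934 0.0604 0.1201] [-0.48 -0.24  0.19] [ 0.07  -0.026  0.063]
```

```bash
S="from h import *
s=robot.sense();print(s['ee_pos'].round(4),s['force'].round(2),s['wrist_torque'].round(3))"
python3 -m creep '[[0,0,-0.004,0,0,0],[0.002,0,0,0,0,0],[0.0015,0,0,0,0,0],[0,0,0,0,0,0]]' >/dev/null; python3 -c "$S"
python3 -m creep '[[0,0,0.001,0,0,0],[0,0,0.001,0,0,0],[0,0,0,0,0,0],[0,0,0,0,0,0]]' >/dev/null; python3 -c "$S"
python3 -m creep '[[0,0,0.001,0,0,0],[0,0,0,0,0,0],[0,0,0,0,0,0]]' >/dev/null; python3 -c "$S"
python3 -m creep '[[0,0,0.001,0,0,0],[0,0,0,0,0,0],[0,0,0,0,0,0]]' >/dev/null; python3 -c "$S"
```

```text
[0.4974 0.0602 0.1243] [ 0.24  0.06 -0.4 ] [-0.004 -0.036 -0.023]
[0.4967 0.0603 0.122 ] [-0.43 -0.16 -0.15] [-0.017 -0.064 -0.024]
[0.4968 0.0603 0.1211] [-0.94  0.06 -1.  ] [-0.005  0.061 -0.016]
[0.4969 0.0603 0.1201] [-0.62  0.39 -0.38] [-0.005  0.024  0.043]
```

```bash
S="from h import *
s=robot.sense();print(s['ee_pos'].round(4),s['force'].round(2),s['wrist_torque'].round(3))"
python3 -m creep '[[0,0,0.001,0,0,0],[0,0,0,0,0,0],[0,0,0,0,0,0]]' >/dev/null; python3 -c "$S"
python3 -m creep '[[0,0,0.001,0,0,0],[0,0,0,0,0,0],[0,0,0,0,0,0]]' >/dev/null; python3 -c "$S"
python3 -m creep '[[0,0,0.001,0,0,0],[0,0,0,0,0,0],[0,0,0,0,0,0]]' >/dev/null; python3 -c "$S"
```

```text
[0.4969 0.0603 0.1191] [0.39 0.32 0.22] [-0.001 -0.088  0.009]
[0.4969 0.0603 0.1181] [-0.19  0.62  0.33] [0.056 0.006 0.03 ]
[0.4968 0.0603 0.1171] [-0.03 -0.82 -0.23] [ 0.024 -0.039  0.057]
```

```bash
S="from h import *
s=robot.sense();print(s['ee_pos'].round(4),s['force'].round(2),s['wrist_torque'].round(3))"
python3 -m creep '[[0,0,0.001,0,0,0],[0,0,0,0,0,0],[0,0,0,0,0,0]]' >/dev/null; python3 -c "$S"
python3 -m creep '[[0,0,0.001,0,0,0],[0,0,0,0,0,0],[0,0,0,0,0,0]]' >/dev/null; python3 -c "$S"
python3 - <<'E'
from h import *
for n in("scene","top"):
    i,K,T=cam(n);np.savez(n+"4.npz",i=i,K=K,T=T)
    if n=="scene": a=cv2.resize(i[150:214,310:370],(560,597),interpolation=2)
    else: b=cv2.resize(i[190:240,293:317],(240,500),interpolation=2)
o=np.zeros((597,800,3),np.uint8);o[:,:560]=a;o[:500,560:]=b
cv2.imwrite("pics/p4.png",o[:,:,::-1])
E
```

```text
[0.4968 0.0603 0.1161] [-0.18 -0.35  0.47] [ 0.079 -0.089  0.014]
[0.4969 0.0603 0.1151] [0.14 0.51 1.44] [0.025 0.008 0.053]
```

View pics/p4.png

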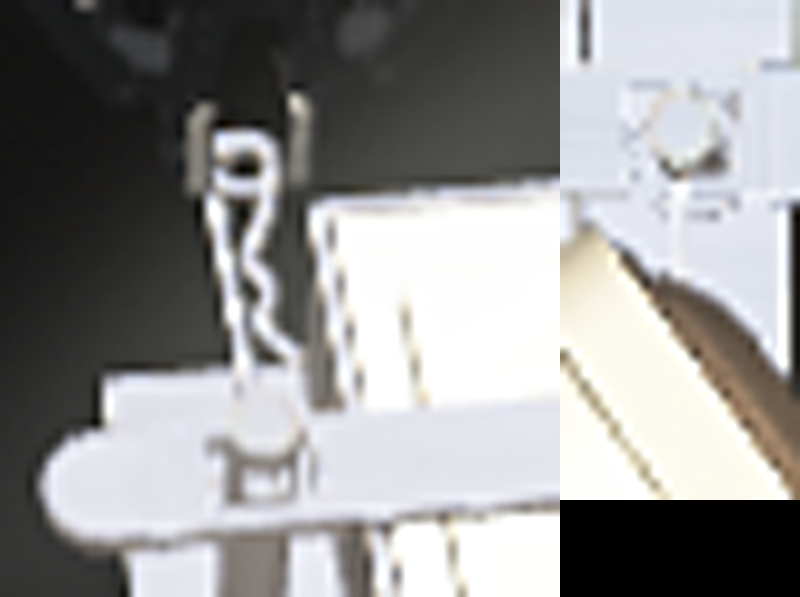

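```bash
S="from h import *
s=robot.sense();print(s['ee_pos'].round(4),s['force'].round(2),s['wrist_torque'].round(3))"
python3 -m creep '[[0,0,0,0,0,0],[0,0,0,0,0,0]]' >/dev/null; python3 -c "$S"
python3 -m creep '[[0,0,0.001,0,0,0],[0,0,0,0,0,0],[0,0,0,0,0,0]]' >/dev/null; python3 -c "$S"
python3 -m creep '[[0,0,0.001,0,0,0],[0,0,0,0,0,0],[0,0,0,0,0,0]]' >/dev/null; python3 -c "$S"
python3 - <<'E'
from h import *
d=np.load("top4.npz");K,T=d["K"],d["T"]
for z in(.118,.124):print(ray((293+(680-560)/10-.45,190+18-.45),K,T,z))
print(ray((293+(683-560)/10-.45,190+13-.45),K,T,.142))
E
```

```text
[0.4969 0.0603 0.1151] [-1.09  1.1   0.11] [ 0.077 -0.053  0.032]
[0.4968 0.0603 0.1141] [-1.49  0.58  1.3 ] [ 0.047 -0.069  0.059]
[0.4969 0.0603 0.1131] [-1.19  1.2   1.82] [ 0.046 -0.055  0.053]
[0.59123546 0.04801558 0.118     ]
[0.59081533 0.04782899 0.124     ]
[0.60288423 0.04626676 0.142     ]
```

```bash
for k in 1 2 3; do python3 -m creep '[[0,0,0,0,0,0]]' | grep -E 'force: \[|ee_pos'; done
python3 -m creep '[[0,0,0.001,0,0,0],[0,0,0.001,0,0,0],[0,0,0,0,0,0]]' | grep -E 'force: \[|ee_pos'; for k in 1 2 ; do python3 -m creep '[[0,0,0,0,0,0]]' | grep -E 'force: \['; done
```

```text
ee_pos: [0.4969, 0.0603, 0.1131]
force: [-0.6, 0.6, 1.9]
ee_pos: [0.4968, 0.0603, 0.1131]
force: [-0.3, -0.9, 0.1]
ee_pos: [0.4969, 0.0603, 0.1132]
force: [0.1, 1.5, 1.7]
ee_pos: [0.4969, 0.0603, 0.111]
force: [0.3, 0.3, 1.9]
force: [-0.5, 0.9, 1.4]
force: [0.2, 1.0, 1.7]
```

```bash
python3 -m creep '[[-0.003,0,-0.005,0,0,0],[0,0,-0.005,0,-0.055,0],[0,0,-0.0045,0,-0.055,0],[0,0,0,0,0,0],[0,0,0,0,0,0]]' - 110
cat >> h.py <<'E'
def st(x=-.045,z=.1252,y=-.0755):
    PC=np.array([.6075,.1312]);s=robot.sense();M=R.from_rotvec(s["ee_rot"]).as_matrix();X=M[:,0]
    p=s["ee_pos"];q=R.from_euler("z",PY).as_matrix()
    e=q.T@(press(x,y,z,PC)-p)
    print("t",round(s["time"],2),"press-axes to go",e.round(4),"yaw",np.arctan2(X[1],X[0]).round(3),"pitch",np.arcsin(-X[2]).round(3),"roll",(q.T@M)[2,1].round(3),"dtool",(M.T@q@e).round(4),"F",(q.T@s["force"]).round(1),"w",s["gripper_width"].round(4))
E
python3 -c "from h import *;st()"
```

```text
time: 16.73
ee_pos: [0.4924, 0.0602, 0.1251]
ee_rot: [-3.134, 0.061, 0.179]
force: [-4.3, -1.0, 0.6]
gripper_width: 0.0181
grasp_force: 107.8Traceback (most recent call last):
  File "<string>", line 1, in <module>
    from h import *;st()
                    ~~^^
  File "h.py", line 27, in st
    print("t",round(s["time"],2),"press-axes to go",e.round(4),"yaw",np.arctan2(X[1],X[0]).round(3),"pitch",np.arcsin(-X[2]).round(3),"roll",(q.T@M)[2,1].round(3),"dtool",(M.T@q@e).round(4),"F",(q.T@s["force"]).round(1),"w",s["gripper_width"].round(4))
                                                                                                                                                                                                                                ^^^^^^^^^^^^^^^^^^^^^^^^
AttributeError: 'float' object has no attribute 'round'
```

```bash
sed -i 's/s\["gripper_width"\].round(4)/round(s["gripper_width"],4)/' h.py; python3 -m creep '[[0,0,0,0,0,0],[0,0,0,0,0,0]]' >/dev/null; python3 -c "from h import *;st()"
```

```text
t 16.9 press-axes to go [ 0.0673 -0.0002  0.0001] yaw -0.038 pitch 0.112 roll 0.001 dtool [ 0.0669  0.0002 -0.0076] F [-5.2  0.   1.2] w 0.0184
```

```bash
python3 -m creep '[[0.002,0,-0.0003,0,0,0],[0.003,0,-0.0003,0,0,0],[0,0,0,0,0,0],[0,0,0,0,0,0]]' >/dev/null; python3 -c "from h import *;st();print(robot.sense()['wrist_torque'])
for n in('scene','top'):
    i,K,T=cam(n);np.savez(n+'5.npz',i=i,K=K,T=T)
    if n=='scene': a=cv2.resize(i[150:214,310:370],(560,597),interpolation=2)
    else: b=cv2.resize(i[190:240,293:317],(240,500),interpolation=2)
o=np.zeros((597,800,3),np.uint8);o[:,:560]=a;o[:500,560:]=b
cv2.imwrite('pics/p5.png',o[:,:,::-1])
"
```

```text
t 17.23 press-axes to go [ 0.0668 -0.0003  0.001 ] yaw -0.037 pitch 0.121 roll 0.002 dtool [ 0.0662  0.0003 -0.009 ] F [-15.1   0.3   2.1] w 0.0183
[ 0.18126407  3.02658964 -0.09153504]
```

View pics/p5.png

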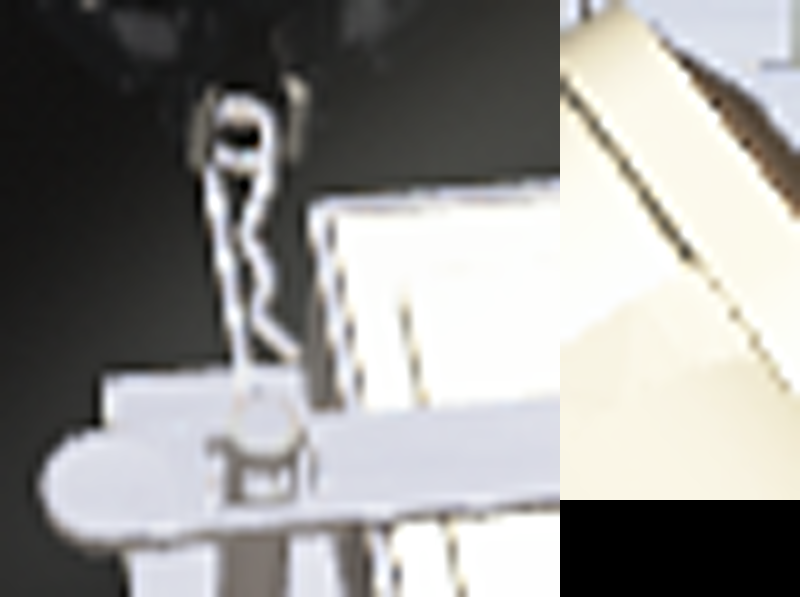

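The clip is pushing on something in x at 15 N. By dead reckoning the tip is at -17.5 mm, which is the bar's edge, so it may be too low. I'll back off and work out the clip's pitch from the flare end seen in the earlier pictures.

```bash
python3 -m creep '[[-0.004,0,0,0,0,0],[-0.004,0,0,0,0,0],[0,0,0,0,0,0],[0,0,0,0,0,0]]' >/dev/null
python3 - <<'E'
from h import *
st();s=robot.sense();print(s["wrist_torque"].round(2))
e=np.load("scene0.npz");K,T=e["K"],e["T"]
X=R.from_euler("z",-.038).as_matrix()
def zat(px,x):  # z on the ray where world x given
    d=T[:3,:3].T@np.linalg.inv(K)@np.array([px[0],px[1],1.]);o=-T[:3,:3].T@T[:3,3];k=(x-o[0])/d[0];return (o+d*k).round(4)
for n,tcp,fl,co in (("p2",(.4657,.0616,.1584),(295+232/5-.4,131+195/5-.4),(295+202/5-.4,131+83/5-.4)),
  ("p3",(.4931,.0564,.1335),(312+235/8.33-.45,163+183/8.33-.45),None),
  ("p4",(.4969,.0603,.1151),(310+297/9.33-.45,150+352/9.33-.45),(310+243/9.33-.45,150+160/9.33-.45)),
  ("p5",(.4930,.0604,.1242),(310+295/9.33-.45,150+355/9.33-.45),(310+238/9.33-.45,150+135/9.33-.45))):
    f=zat(fl,tcp[0]+.0705);print(n,"flare end",f,"rel leg z",(f[2]-tcp[2]+.0012).round(4),end=" ")
    if co: c=zat(co,tcp[0]);print("coil rel",(c-tcp).round(4))
    else: print()
E
```

```text
t 17.67 press-axes to go [ 0.0676 -0.0003 -0.0018] yaw -0.038 pitch 0.108 roll -0.0 dtool [ 0.0674  0.0003 -0.0054] F [-0.4  0.3 -0.3] w 0.0184
[0.08 0.01 0.  ]
p2 flare end [0.5362 0.067  0.1548] rel leg z -0.0024 coil rel [0.     0.002  0.0054]
p3 flare end [0.5636 0.0601 0.1288] rel leg z -0.0035 
p4 flare end [0.5674 0.064  0.1212] rel leg z 0.0073 coil rel [0.     0.0011 0.006 ]
p5 flare end [0.5635 0.0645 0.1146] rel leg z -0.0084 coil rel [ 0.     -0.0001  0.0036]
```

```bash
python3 -m creep '[[-0.002,0,-0.002,0,0.036,0],[0,0,0,0,0.036,0],[0,0,0,0,0.036,0],[0,0,0,0,0,0],[0,0,0,0,0,0]]' >/dev/null;  python3 -c "from h import *;st()"
```

```text
t 18.08 press-axes to go [ 0.0698 -0.0001 -0.004 ] yaw -0.038 pitch 0.001 roll 0.001 dtool [0.0698 0.0001 0.004 ] F [ 0.1 -0.9 -0.3] w 0.0182
```

```bash
python3 -m creep '[[0.003,0,0.001,0,0,0],[0.003,0,0.001,0,0,0],[0,0,0.0015,0,0,0],[0,0,0,0,0,0],[0,0,0,0,0,0]]' >/dev/null;  python3 -c "from h import *;st()"
python3 -m creep '[[0.002,0,0,0,0,0],[0.002,0,0,0,0,0],[0.002,0,0,0,0,0],[0,0,0,0,0,0]]' >/dev/null;  python3 -c "from h import *;st()"
```

```text
t 18.5 press-axes to go [ 0.0643 -0.0006  0.0003] yaw -0.038 pitch 0.003 roll -0.0 dtool [ 0.0643  0.0006 -0.0005] F [0.2 0.5 0.4] w 0.018
t 18.83 press-axes to go [ 0.0577 -0.0004 -0.0001] yaw -0.038 pitch 0.001 roll -0.0 dtool [0.0577 0.0004 0.0001] F [-0.9  0.3  0. ] w 0.0183
```

```bash
python3 -m creep '[[0.002,0,0,0,0,0],[0.002,0,0,0,0,0],[0,0,0,0,0,0]]' >/dev/null;  python3 -c "from h import *;st()"
python3 -m creep '[[0.002,0,0,0,0,0],[0.002,0,0,0,0,0],[0,0,0,0,0,0]]' >/dev/null;  python3 -c "from h import *;st()"
```

```text
t 19.08 press-axes to go [ 0.0538 -0.0004 -0.0001] yaw -0.038 pitch 0.002 roll -0.0 dtool [0.0538 0.0004 0.    ] F [-0.1 -0.4 -0.4] w 0.0182
t 19.33 press-axes to go [ 0.0498 -0.0004 -0.0001] yaw -0.038 pitch 0.002 roll -0.0 dtool [0.0498 0.0004 0.    ] F [-1.   0.1  0.2] w 0.0177
```

```bash
python3 -m creep '[[0.004,0,0,0,0,0],[0.004,0,0,0,0,0],[0.003,0,0,0,0,0],[0,0,0,0,0,0]]' >/dev/null;  python3 -c "from h import *;st()"
python3 -m creep '[[0.003,0,0,0,0,0],[0.003,0,0,0,0,0],[0,0,0,0,0,0]]' >/dev/null;  python3 -c "from h import *;st()"
```

```text
t 19.67 press-axes to go [ 0.0384 -0.0004 -0.0001] yaw -0.039 pitch 0.001 roll -0.0 dtool [0.0384 0.0004 0.    ] F [0.6 0.1 0.2] w 0.0183
t 19.92 press-axes to go [ 0.0326 -0.0004 -0.    ] yaw -0.038 pitch 0.001 roll -0.0 dtool [ 0.0326  0.0004 -0.    ] F [ 0.5  0.4 -1.1] w 0.0185
```

```bash
python3 -m creep '[[0.003,0,0,0,0,0],[0.003,0,0,0,0,0],[0.002,0,0,0,0,0],[0,0,0,0,0,0]]' >/dev/null;  python3 -c "from h import *;st()"
python3 -m creep '[[0.003,0,0,0,0,0],[0.003,0,0,0,0,0],[0,0,0,0,0,0]]' >/dev/null;  python3 -c "from h import *;st()"
python3 -m creep '[[0.002,0,0,0,0,0],[0.002,0,0,0,0,0],[0,0,0,0,0,0]]' >/dev/null;  python3 -c "from h import *;st()"
```

```text
t 20.25 press-axes to go [ 0.0259 -0.001   0.0003] yaw -0.038 pitch 0.003 roll -0.001 dtool [ 0.0259  0.001  -0.0004] F [-2.4  1.   0.5] w 0.0181
t 20.5 press-axes to go [ 0.0228 -0.0011  0.0012] yaw -0.037 pitch 0.009 roll 0.0 dtool [ 0.0228  0.0011 -0.0014] F [-8.7  1.9  1.4] w 0.0182
t 20.75 press-axes to go [ 0.0186 -0.0012  0.0012] yaw -0.037 pitch 0.008 roll 0.0 dtool [ 0.0186  0.0013 -0.0013] F [-6.3  1.4  2.4] w 0.0183
```

```bash
python3 -m creep '[[0.002,0,-0.0005,0,0,0],[0.002,0,-0.0005,0,0,0],[0.002,0,0,0,0,0],[0,0,0,0,0,0]]' >/dev/null;  python3 -c "from h import *;st()"
python3 -m creep '[[0.002,0,0,0,0,0],[0.002,0,0,0,0,0],[0.002,0,0,0,0,0],[0,0,0,0,0,0]]' >/dev/null;  python3 -c "from h import *;st()"
```

```text
t 21.08 press-axes to go [ 0.0116 -0.0013 -0.0001] yaw -0.037 pitch 0.006 roll -0.0 dtool [ 0.0116  0.0013 -0.    ] F [-4.1  2.3  0.2] w 0.0182
t 21.42 press-axes to go [ 0.003  -0.0012 -0.0009] yaw -0.037 pitch 0.001 roll -0.001 dtool [0.003  0.0012 0.0009] F [ 0.6  2.9 -0.7] w 0.0185
```

```bash
python3 -m creep '[[0.001,0,0,0,0,0],[0.0005,0,0,0,0,0],[0,0,0,0,0,0],[0,0,0,0,0,0]]' >/dev/null;  python3 -c "from h import *;st()"
python3 -m creep '[[0.001,0,0,0,0,0],[0,0,0,0,0,0],[0,0,0,0,0,0]]' >/dev/null;  python3 -c "from h import *;st()
for n in('scene','top'):
    i,K,T=cam(n);np.savez(n+'6.npz',i=i,K=K,T=T)
    if n=='scene': a=cv2.resize(i[150:214,310:370],(560,597),interpolation=2)
    else: b=cv2.resize(i[180:230,293:317],(240,500),interpolation=2)
o=np.zeros((597,800,3),np.uint8);o[:,:560]=a;o[:500,560:]=b
cv2.imwrite('pics/p6.png',o[:,:,::-1])"
```

```text
t 21.75 press-axes to go [ 0.0016 -0.001  -0.0011] yaw -0.038 pitch 0.001 roll -0.001 dtool [0.0016 0.001  0.0011] F [ 0.4  3.2 -1.4] w 0.0181
t 22.0 press-axes to go [ 0.0011 -0.0009 -0.0009] yaw -0.038 pitch 0.002 roll -0.0 dtool [0.0011 0.0009 0.0009] F [-2.1  5.2 -0.8] w 0.0178
```

```bash
python3 -m creep '[[0,0,0,0,0,0],[0,0,0,0,0,0],[0,0,0,0,0,0]]' 0.045 20; python3 -m creep '[[0,0,-0.01,0,0,0],[0,0,-0.03,0,0,0],[0,0,-0.04,0,0,0],[0,0,-0.04,0,0,0],[0,0,0,0,0,0]]'
python3 -m creep '[[-0.02,0.035,0,0,0,0],[-0.02,0.035,0,0,0,0],[-0.02,0.035,0,0,0,0],[-0.02,0.035,0,0,0,0],[-0.02,0.035,0,0,0,0]]'
python3 - <<'E'
from h import *
PC=np.array([.6075,.1312])
for n in("scene","top"):
    i,K,T=cam(n);np.savez(n+"7.npz",i=i,K=K,T=T)
    for z,p in(("coil home",press(-.045,-.0755,.1265,PC)),("tip home",press(.0495,-.085,.124,PC)),("post",press(0,-.085,.142,PC))): print(n,z,proj(p,K,T).round(1))
u=proj(press(-.045,-.0755,.1265,PC),K,T).astype(int);print(i[u[1]-8:u[1]+9,u[0]-8:u[0]+9].min(2))
E
```

```text
time: 22.35
ee_pos: [0.5597, 0.0563, 0.1263]
ee_rot: [3.139, -0.063, -0.001]
force: [0.3, -0.9, -0.8]
gripper_width: 0.0455
grasp_force: 0.0
time: 22.77
ee_pos: [0.5638, 0.0593, 0.2548]
ee_rot: [-3.14, 0.06, -0.017]
force: [1.2, 1.0, -0.1]
gripper_width: 0.0453
grasp_force: 0.0
time: 23.18
ee_pos: [0.4515, -0.1149, 0.247]
ee_rot: [3.14, -0.06, -0.002]
force: [0.0, -2.1, 0.8]
gripper_width: 0.045
grasp_force: 0.0
scene coil home [338.5 184. ]
scene tip home [340.1 215.4]
scene post [337.5 194.8]
top coil home [301.1 219.1]
top tip home [305.5 184.5]
top post [304.8 202. ]
[[205 162 175 207 206 206 173 204 169 202 126 201 178 168 162 134 204]
 [206 158 172 204 204 154 217 200 195 205 163 200 183 196 195 189 202]
 [204 155 175 207 206 149 203 202 203 206 174 199 183 203 202 202 200]
 [205 122 173 204 203 193 222 199 199 202 173 200 178 199 198 199 198]
 [205 109 172 203 170 164 202 219 219 193 125 200 174 198 197 197 195]
 [205 105 199 201 165 191 199 226 224 196 213 160 164 199 196 196 196]
 [206 102 181 204 218 223 123 207 206 166 204 238 159 202 199 198 198]
 [205  94 173 174 203 192 186 199 197 191 199 210 116 200 196 195 196]
 [205  81 205 194 198 179 202 201 201 200 187 199 171 201 197 197 196]
 [205  76 212 179 199 187 205 203 202 201 191 202 157 201 200 199 200]
 [204  57 213 203 221 206 142 204 203 192 197 210 193 201 200 199 199]
 [205  71 210 205 164 211 188 220 210 197 221 153 200 200 199 198 197]
 [204  72 206 202 192 161 193 224 231 193 202 188 196 196 196 194 194]
 [203  63 208 203 202 194 198 204 206 197 197 196 196 196 195 194 193]
 [205  60 212 205 204 204 202 201 201 201 201 200 199 200 198 198 198]
 [204  56 211 205 203 201 201 200 200 200 199 199 199 199 197 197 197]
 [206  74 210 203 202 202 200 200 200 200 198 198 198 198 198 196 196]]
```

In the top view the coil ring is centred at about (301,219), within half a pixel of its predicted home position. The arm is clear and everything else is untouched, so I'll hand in.

```bash
python3 -m creep '[[0,0,0,0,0,0],[0,0,0,0,0,0],[0,0,0,0,0,0]]' | head -2; python3 -c "
from h import *
print(order.finish_job())"
```

```text
time: 23.53
ee_pos: [0.4535, -0.1118, 0.2469]
the job is handed in; nothing more can be done
None
```

The bar is down over the post, the clip is pushed home through the cross-hole and released, and the bottle, soaps and scraper were left alone; I handed the job in at 23.5 s, but the interface gave no verdict.

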